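# Charge the cleaning brush at the dosing station

## Task

Get the parts brush ready for scrubbing castings: gently press the pump cap of the dosing station all the way down and let it come back up, so that a shot of cleaner goes into the dip pot. Then take the standing brush, dip its bristles into the pot until they nearly reach the bottom, and set it down (do not drop it) upright in the middle part of the shallow drip dish, bristles down, flat on the dish's floor, and let go. Leave the other things on the bench where they are and do not strike or shove the station.

Things in the scene. Friction and masses are not known exactly. Their poses are not given: they have to be found in the camera images.
- station: Dosing station, fixed: dark steel plate 130 x 290 x 8 mm with a grey canister (84 mm wide, 130 mm high) under a black sprung pump cap at y = -85 mm, and an open steel dip pot at y = +85 mm. Origin: centre of the plate's underside. A copper pipe, 8 mm thick, runs from canister to pot along x = 0 at z = 92 mm and ends 10 mm inside the near rim at z = 80 mm. Cap top at z = 165 mm.
- pump_cap (a joint): How far the pump cap is pressed, in m: 0 = up, 0.012 = fully down against a hard stop. A spring returns it: about 1.4 N to start it, about 5 N when fully down.
- cap_top (a point): Centre of the top face of the pump cap: a flat black round cap 48 mm in diameter and 22 mm high. Moves straight down with the cap.
- pot_in (a point): Centre of the inner floor of the open dip pot: round, plain steel, inner diameter 102 mm, wall 4 mm, inner depth 60 mm (rim 60 mm above this point, 72 mm above the bench). Fixed to the station.
- brush: Stubby round brush standing on its black bristles on the bench, 150 mm tall, about 100 to 190 g. Origin: centre of the bristles' lower end, z up the handle. Rigid bristles 44 mm long, 44 mm diameter; steel ferrule 43 mm diameter to z = 62 mm; pale wooden handle, a plain cylinder 30 mm in diameter from z = 85 to 150 mm: grip here.
- dish_in (a point): Centre of the floor of the shallow round steel drip dish, fixed to the bench: floor 3 mm above the bench, inner diameter 118 mm at the floor, rim 130 mm wide outside and 10 mm above the bench. Empty.
- casting_a: Bystander: die-cast aluminium flange ring lying flat, 120 mm outside, 72 mm hole, 8 mm thick (11 mm over its bosses). Origin at the centre of its underside.
- casting_b: Bystander: the lower of two stacked flange rings like casting_a.
- casting_c: Bystander: the upper of the two stacked flange rings.
- can: Bystander: plain grey flat-topped tin standing upright, 60 mm diameter, 150 mm tall, loose. Origin at the centre of its underside. Not the pump canister.
- jar: Bystander: small white jar with steel lid, 54 mm diameter, 65 mm tall, loose. Origin at the centre of its underside.
- spanner: Bystander: steel spanner 160 mm long, lying flat.
Not all that is in view belongs to the job. Leave any pink look-alike of the brush alone.

How it is judged:
By the outcome, as a careful person would: the job done as asked, in the order asked, and still so for the second after the job is handed in, with the robot touching nothing.
It also fails if it takes over 64 s, if anything falls off the work surface, if the arm or the gripper's body presses on something with over 40 N, if the wrist force passes 120 N, or if a joint passes its speed limit or range.

## Robot

A 6-joint arm with a two-finger parallel gripper is mounted at the origin on the work surface. World frame = base frame: x ahead of the robot, y to its left, z up, the work surface at z = 0. Lengths are in m, angles in rad, forces in N, time in s.
With the tool pointing down it reaches from about 0.275 to 0.875 m from the base axis. Payload 12.5 kg.
Tool frame: the origin (TCP) lies at the very end of the fingers, on their centre line; the grasp point (between the pads) lies 19 mm behind it; z points along the fingers, y is the line along which they close (so a half turn about z gives the same grasp; the last joint's range is limited). The gripper opens to 85 mm and grips with 20 to 120 N. Pads are 22 mm wide; open, the fingers measure 114 mm over their backs; the gripper's body (76 mm by 85 mm) begins 54 mm behind the grasp point. The pads swing forward as they close: fully open they stand 13 mm farther back than shut.
Start: joints at [-1.2, 0.351, 1.652, -0, 1.139, -0.085], TCP at [0.242, -0.494, 0.231] pointing down, gripper open.
Joint ranges: [-2.75, 2.75], [-0.79, 2.1], [0.01, 2.65], [-1.57, 4.71], [0.07, 3.14], [-2.87, 2.87]. Speed limits (rad/s): [2.22, 2.22, 2.79, 3.14, 3.14, 3.14].

## Interface

Orientations are given as a unit quaternion [x, y, z, w].
In Python, from rig import * gives the robot as it stands.
- The arm moves only by the tool move_arm, never from a script. Its argument "moves" is a list of rows, each a list of 7 numbers: the opening, from 0 (shut) to 1 (fully open), then the shift along the tool's x, y, z in mm, then the turn, a rotation vector about the tool's x, y, z in rad. In form: [[grip, dx, dy, dz, ax, ay, az], ...]. A call has 1 to 20 rows; each row shifts and turns the commanded pose from where the row before left it, along the tool's axes as they then stand; what a row does not reach is not made up. A row lasts 1/8 s, in which the tool goes at most 62.5 mm and 10.7 degrees, less where a joint would pass 70% of its speed; a pose out of reach is approached as far as the arm can. A call is refused whole if a number of a shift passes 62.5 or a number of a turn 0.188, either way. A call with a gripper value outside its range is refused whole. The fingers move at their own pace and stop on an object; the grip force is fixed at half the most. Time passes only in rows, so rows that do not move let the fingers close. It gives the time, the measured TCP pose, the force, the opening and the grip force at its end, in the units of the state.
- sense(): the state, without advancing time (a new reading comes with each control period).
- camera(name): name is "scene" or "top" or "wrist"; returns the picture (420x560x3 uint8, red, green, blue); there is no depth.
- camera_model(name): a dict with "vfov" (degrees; the focal length in pixels is half the picture's height over the tangent of half this angle, whatever the lens; pixels are square), "cx", "cy" (the principal point, pixels), "camera_from_world" (4x4, takes a point from world to camera coordinates); the wrist camera has in their place "T_tool_cam" (4x4, takes a point from camera to tool coordinates, whose origin is the TCP and whose axes are the flange's). Camera axes: x right, y up, looking along -z (the intrinsics and any distortion apply to the point x, -y, -z); pixel columns grow to the right and rows downward; lengths in m; the calibration is good to about 2 mm. A picture is of the moment at which its call begins: read the wrist's pose just before it. camera_model takes no time and is no camera call.
- job_done(): hands the job in; it is judged then, once.
The state is a dict: "clock": time; "joint_positions": joint angles; "joint_velocities": joint speeds; "tau": joint torques, N m; "tool_pos": TCP position; "tool_rot": TCP orientation; "ft_force": force on the tool from outside, world axes, zero at the start; "torque": the same for the moment, N m; "finger_gap": finger opening in m; "grip_force": force on a finger pad.
Only numpy, scipy, OpenCV 4.12 (cv2) and the standard library are available. Lean on these libraries where they do the work, as an engineer would, in place of code of your own. Each camera call takes 0.05 s, during which the arm holds its last target. There are 200 camera calls.

## Working session

There is one attempt and no reset: what is moved stays moved. The work goes in short steps, Python scripts to look and compute and a tool call to move; the robot and the scene stay as the last step left them, time stands still between calls to the robot, and variables do not carry over. Pictures are saved under pics/ and viewed, at most 10 in all, crops included, and the job is handed in when it is done.

Besides the shell and the picture viewer there is one more tool, called after "Request:" in YAML: its name, and indented under it one key for each argument. move_arm: Moves the arm, as the interface text tells. Its arguments: {"type":"object","properties":{"moves":{"type":"array","items":{"type":"array","items":{"type":"number"}}}},"required":["moves"]}

```bash
mkdir -p pics; python3 - <<'E'
from rig import *
import cv2
for n in("scene","top"):
    cv2.imwrite(f"pics/{n}0.png",cv2.resize(camera(n)[:,:,::-1],(800,600),interpolation=cv2.INTER_CUBIC)); print(n,camera_model(n))
print(camera_model("wrist")); s=sense(); print(s)
E
```

```text
scene {'vfov': 48.04000886051328, 'cx': 280.56925225539305, 'cy': 211.50124649569204, 'camera_from_world': array([[ 0.02131351,  0.9996379 , -0.01642592, -0.0474195 ],
       [-0.62815535,  0.02617125,  0.77764769,  0.23377277],
       [ 0.77779599, -0.00625637,  0.62848569, -1.61869423],
       [ 0.        ,  0.        ,  0.        ,  1.        ]])}
top {'vfov': 48.981714244715484, 'cx': 282.55838654801255, 'cy': 211.46572858172584, 'camera_from_world': array([[ 0.0276977 , -0.99961456,  0.00188672,  0.02930851],
       [ 0.98880854,  0.02767499,  0.14660068, -0.54319003],
       [-0.14659639, -0.00219489,  0.98919396, -1.22648181],
       [ 0.        ,  0.        ,  0.        ,  1.        ]])}
{'vfov': 60.999165379977285, 'cx': 282.3324550791775, 'cy': 215.13029753111326, 'T_tool_cam': array([[ 4.61664068e-04,  9.65122681e-01,  2.61797627e-01,
         6.62714394e-02],
       [ 9.99999860e-01, -5.12944866e-04,  1.27544017e-04,
        -3.59159099e-04],
       [ 2.57383373e-04,  2.61797531e-01, -9.65122783e-01,
        -1.42676072e-01],
       [ 0.00000000e+00,  0.00000000e+00,  0.00000000e+00,
         1.00000000e+00]])}
{'clock': 0.1, 'joint_positions': array([-1.19959968e+00,  3.51173614e-01,  1.65234797e+00,  1.68809036e-07,
        1.13912998e+00, -8.46226808e-02]), 'joint_velocities': array([-9.28758194e-04, -1.60166800e-03, -2.15986402e-03, -1.35234955e-03,
       -1.56451561e-03,  2.72770324e-05]), 'tau': array([-6.41784891e-05, -5.06833971e+01, -2.91875196e+01, -1.58486550e-04,
        2.57918822e-03,  6.30164141e-05]), 'tool_pos': array([ 0.24201155, -0.49355896,  0.23082166]), 'tool_rot': array([ 9.74140689e-01,  2.25941670e-01, -7.55290184e-05, -5.24041440e-04]), 'ft_force': array([ 0.68193071, -0.39702801,  0.04316809]), 'torque': array([0.03414282, 0.00242736, 0.00979707]), 'grip_force': 0.0, 'finger_gap': 0.0856041946706318}
```

View pics/scene0.png

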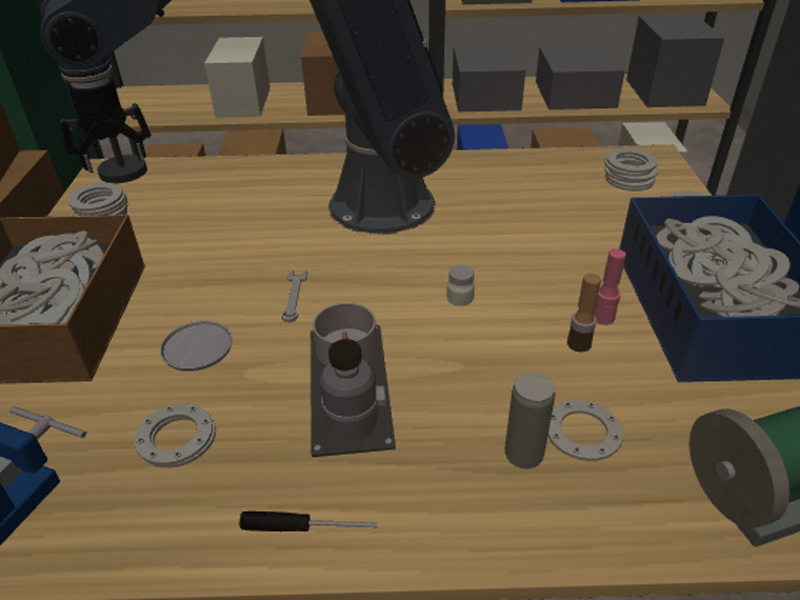

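View pics/top0.png

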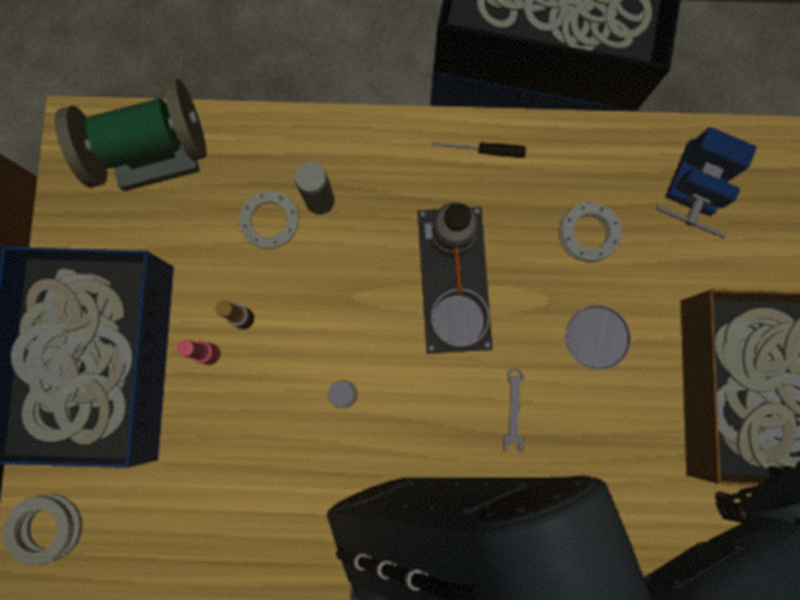

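The two pictures agree. In the top view the cap is at (457,216), the pot rim at (460,318), the dish at (598,337) and the brush top near (225,308). The pink decoy is at (187,349). I'll enlarge crops for finer pixel readings.

```bash
cat > h.py <<'E'
import numpy as np
from rig import *
def K(m): return 210/np.tan(np.radians(m["vfov"]/2))
def ray(name,u,v,s=None):
    m=camera_model(name); d=np.array([(u-m["cx"])/K(m),-(v-m["cy"])/K(m),-1])
    if name=="wrist":
        from scipy.spatial.transform import Rotation as R
        T=np.eye(4);T[:3,:3]=R.from_quat(s["tool_rot"]).as_matrix();T[:3,3]=s["tool_pos"]; W=T@m["T_tool_cam"]
    else: W=np.linalg.inv(m["camera_from_world"])
    return W[:3,3],W[:3,:3]@d
def hit(name,u,v,z,s=None):
    o,d=ray(name,u,v,s); return o+d*(z-o[2])/d[2]
E
python3 - <<'E'
from h import *
import cv2
S=1.4286
for nm,n,u,v,z in [("cap","top",457,216,.165),("pot","top",460,318,.072),("dish","top",598,337,.010),("brush","top",226,307,.15),("pink","top",187,348,.15),("jar","top",342,393,.065),("can","top",310,176,.15),
 ("cap","scene",345,350,.165),("pot","scene",345,325,.072),("dish","scene",197,345,.01),("brush","scene",590,280,.15),("pink","scene",615,254,.15)]:
    print(nm,n,hit(n,u/S,v/S,z).round(4))
c=cv2.cvtColor(camera("top"),cv2.COLOR_RGB2BGR); a=c[130:260,280:450]; b=c[190:270,110:190]
r=lambda i,w,h:cv2.resize(i,(w,h),interpolation=cv2.INTER_CUBIC)
cv2.imwrite("pics/t1.png",r(a,680,520)); 
d=cv2.cvtColor(camera("scene"),cv2.COLOR_RGB2BGR)
cv2.imwrite("pics/b1.png",np.hstack([r(b,400,400),r(d[170:250,380:460],400,400)]))
E
```

```text
cap top [ 0.6799 -0.0457  0.165 ]
pot top [ 0.5104 -0.0617  0.072 ]
dish top [ 0.4883 -0.3372  0.01  ]
brush top [0.5085 0.355  0.15  ]
pink top [0.4349 0.4177 0.15  ]
jar top [0.3657 0.1535 0.065 ]
can top [0.7511 0.2195 0.15  ]
cap scene [ 0.6856 -0.0459  0.165 ]
pot scene [ 0.5219 -0.0593  0.072 ]
dish scene [ 0.4948 -0.3341  0.01  ]
brush scene [0.5136 0.3558 0.15  ]
pink scene [0.4404 0.4175 0.15  ]
```

View pics/t1.png

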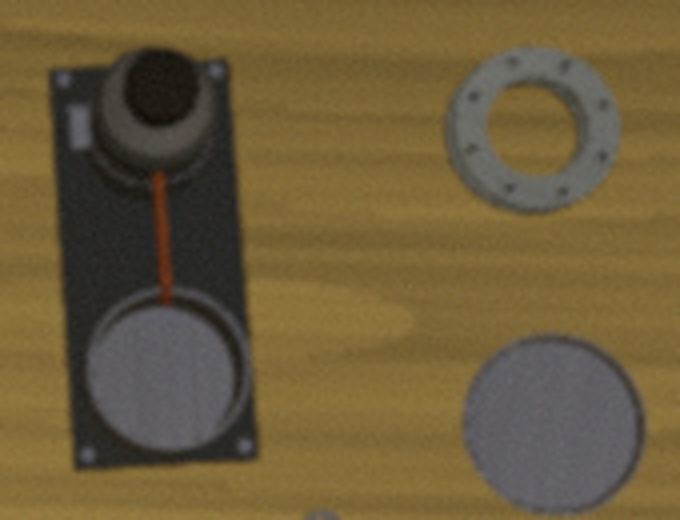

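View pics/b1.png

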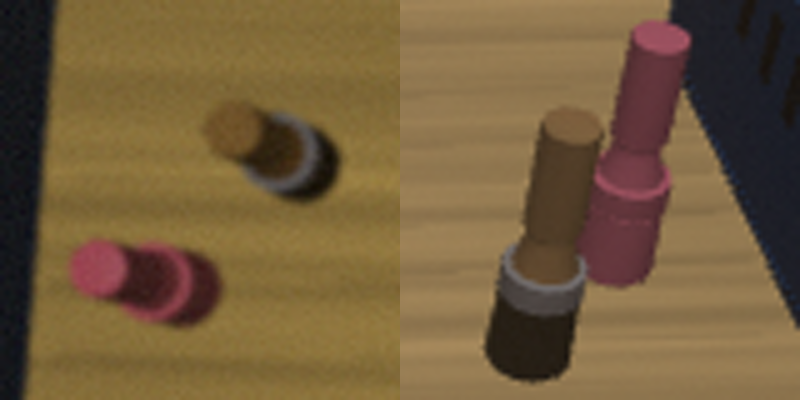

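The crops show the cap at (160,86), pot at (167,368) and dish at (553,424) in the first. In the second, the brush top is at (233,129) in the top-view half and (171,126) in the scene half. The pink brush stands apart from it.

```bash
python3 - <<'E'
from h import *
for nm,n,u,v,z in [("cap","top",320,151.5,.165),("pot","top",321.75,222,.072),("dish","top",418.25,236,.010),("brush","top",156.6,215.8,.15),("brush","scene",414.2,195.2,.15),("brushferr","top",166.6,220.6,.062),("pink","top",130,243.7,.15),("pinkbase","top",144.5,248,.03),
]+[("h%d"%i,"top",280+x/4,130+y/4,.008) for i,(x,y) in enumerate([(64,79),(217,71),(246,446),(87,454)])]:
    print(nm,n,hit(n,u,v,z).round(4))
E
```

```text
cap top [ 0.6791 -0.046   0.165 ]
pot top [ 0.5119 -0.061   0.072 ]
dish top [ 0.488  -0.3362  0.01  ]
brush top [0.5061 0.3588 0.15  ]
brush scene [0.5106 0.3594 0.15  ]
brushferr top [0.5053 0.3555 0.062 ]
pink top [0.4345 0.42   0.15  ]
pinkbase top [0.4321 0.4192 0.03  ]
h0 top [0.7273 0.0108 0.008 ]
h1 top [ 0.7363 -0.099   0.008 ]
h2 top [ 0.4668 -0.1223  0.008 ]
h3 top [ 0.4581 -0.0115  0.008 ]
```

Request:
move_arm:
  moves:
    - [0, 0, 0, -39, 0, 0, 0]
    - [0, 0, 0, 0, 0, 0, -0.1858]
    - [0, 0, 0, 0, 0, 0, -0.1858]
    - [0, 0, 0, 0, 0, 0, -0.1858]
    - [0, 0, 0, 0, 0, 0, -0.1858]
    - [0, 0, 0, 0, 0, 0, -0.1858]
    - [0, 0, 0, 0, 0, 0, -0.1858]
    - [0, 40, 40, 0, 0, 0, 0]
    - [0, 40, 40, 0, 0, 0, 0]
    - [0, 40, 40, 0, 0, 0, 0]
    - [0, 40, 40, 0, 0, 0, 0]
    - [0, 40, 40, 0, 0, 0, 0]
    - [0, 40, 40, 0, 0, 0, 0]
    - [0, 40, 40, 0, 0, 0, 0]
    - [0, 40, 40, 0, 0, 0, 0]
    - [0, 40, 40, 0, 0, 0, 0]
    - [0, 40, 40, 0, 0, 0, 0]
    - [0, 40, 38, 0, 0, 0, 0]
    - [0, 0, 0, 0, 0, 0, 0]

```text
clock: 2.58
tool_pos: [0.6816, -0.051, 0.2691]
tool_rot: [0.706, 0.708, -0.0, -0.0]
ft_force: [-1.5, -0.5, 0.4]
finger_gap: -0.0
grip_force: 0.0
```

```bash
python3 - <<'E'
from h import *
import cv2
s=sense(); print(s["clock"],s["tool_pos"],s["tool_rot"],s["joint_positions"].round(2),s["ft_force"].round(2))
cv2.imwrite("pics/w1.png",cv2.resize(camera("wrist")[:,:,::-1],(800,600),interpolation=cv2.INTER_CUBIC))
E
```

```text
2.575 [ 0.68155691 -0.05095574  0.2690953 ] [ 7.05931093e-01  7.08280348e-01 -8.24668840e-05 -4.83966129e-04] [-0.14  0.57  1.22  0.    1.35 -0.15] [-1.48 -0.5   0.36]
```

View pics/w1.png

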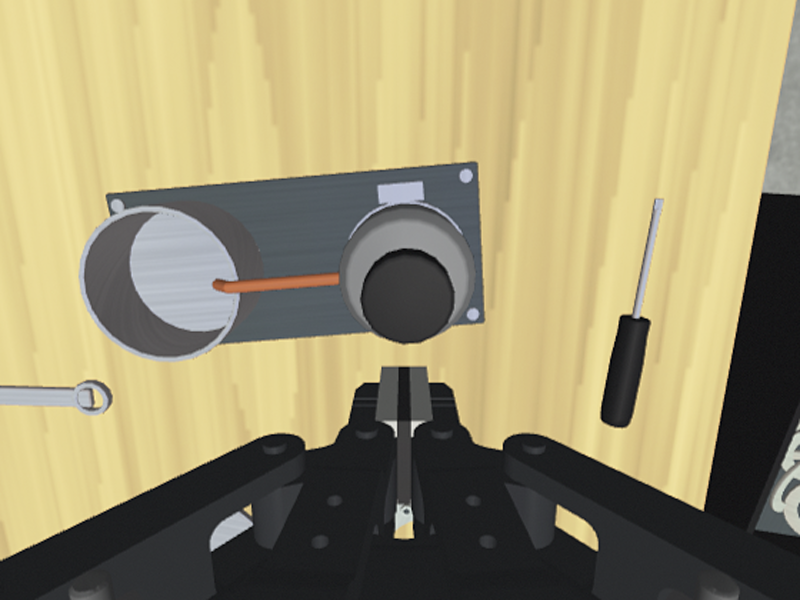

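The wrist view shows the cap disc centred at (407,296), 93 px wide, the pot rim centred at (160,282) and the copper pipe between them.

```bash
python3 - <<'E'
from h import *
s=sense();S=800/560
print(s["clock"])
for n,u,v,z in[("cap",407.5,296,.165),("capL",361,296,.165),("capR",454,296,.165),("pot",160,282,.072),("potL",80,282,.072),("potR",241,282,.072)]: print(n,hit("wrist",u/S,v/S,z,s).round(4))
E
```

```text
2.625
cap [ 0.6824 -0.0472  0.165 ]
capL [ 0.6592 -0.0472  0.165 ]
capR [ 0.7056 -0.0471  0.165 ]
pot [ 0.5141 -0.0608  0.072 ]
potL [ 0.4594 -0.0609  0.072 ]
potR [ 0.5694 -0.0606  0.072 ]
```

Request:
move_arm:
  moves:
    - [0, 2, 0.5, -0.1, 0, 0, 0]
    - [0, 2, 0.5, 30, 0, 0, 0]
    - [0, 0, 0, 35, 0, 0, 0]
    - [0, 0, 0, 25, 0, 0, 0]
    - [0, 0, 0, 8, 0, 0, 0]
    - [0, 0, 0, 3, 0, 0, 0]
    - [0, 0, 0, 2, 0, 0, 0]
    - [0, 0, 0, 2, 0, 0, 0]
    - [0, 0, 0, 2, 0, 0, 0]
    - [0, 0, 0, 2, 0, 0, 0]
    - [0, 0, 0, 2, 0, 0, 0]
    - [0, 0, 0, 2, 0, 0, 0]
    - [0, 0, 0, 1, 0, 0, 0]
    - [0, 0, 0, 0, 0, 0, 0]

```text
clock: 4.38
tool_pos: [0.6814, -0.0499, 0.1566]
tool_rot: [0.707, 0.707, 0.0, 0.0]
ft_force: [1.8, -1.1, 3.7]
finger_gap: -0.0001
grip_force: 2.0
```

Request:
move_arm:
  moves:
    - [0, 0, 0, 1, 0, 0, 0]
    - [0, 0, 0, 1, 0, 0, 0]
    - [0, 0, 0, 1, 0, 0, 0]
    - [0, 0, 0, 0, 0, 0, 0]

```text
clock: 4.88
tool_pos: [0.6814, -0.0499, 0.1535]
tool_rot: [0.707, 0.707, 0.0, 0.0]
ft_force: [3.0, 0.1, 5.1]
finger_gap: -0.0001
grip_force: 2.4
```

Request:
move_arm:
  moves:
    - [0, 0, 0, 0.5, 0, 0, 0]
    - [0, 0, 0, 0.5, 0, 0, 0]
    - [0, 0, 0, 0, 0, 0, 0]

```text
clock: 5.25
tool_pos: [0.6814, -0.0499, 0.1531]
tool_rot: [0.707, 0.707, 0.0, 0.0]
ft_force: [0.5, -0.0, 8.4]
finger_gap: 0.0003
grip_force: 4.3
```

Request:
move_arm:
  moves:
    - [0, 0, 0, 0.5, 0, 0, 0]
    - [0, 0, 0, 0.3, 0, 0, 0]
    - [0, 0, 0, 0, 0, 0, 0]

```text
clock: 5.62
tool_pos: [0.6815, -0.05, 0.153]
tool_rot: [0.707, 0.707, 0.0, 0.0]
ft_force: [-1.7, -0.3, 13.3]
finger_gap: 0.0002
grip_force: 6.8
```

Request:
move_arm:
  moves:
    - [0, 0, 0, -2, 0, 0, 0]
    - [0, 0, 0, -3, 0, 0, 0]
    - [0, 0, 0, -3, 0, 0, 0]
    - [0, 0, 0, -4, 0, 0, 0]
    - [0, 0, 0, -6, 0, 0, 0]
    - [0, 0, 0, -20, 0, 0, 0]
    - [0, 0, 0, -40, 0, 0, 0]
    - [0, 0, 0, -42, 0, 0, 0]
    - [1, 51, -21.5, 0, 0, 0, 0]
    - [1, 51, -21.5, 0, 0, 0, 0]
    - [1, 51, -21.5, 0, 0, 0, 0]
    - [1, 51, -21.5, 0, 0, 0, 0]
    - [1, 51, -21.5, 0, 0, 0, 0]
    - [1, 51, -21.5, 0, 0, 0, 0]
    - [1, 51, -21.5, 0, 0, 0, 0]
    - [1, 51, -22, 0, 0, 0, 0]
    - [1, 0, 0, 0, 0, 0, 0]
    - [1, 0, 0, 0, 0, 0, 0]

```text
clock: 7.88
tool_pos: [0.5088, 0.3578, 0.2722]
tool_rot: [0.707, 0.707, 0.0, 0.0]
ft_force: [0.7, 0.1, -0.2]
finger_gap: 0.0852
grip_force: 0.0
```

```bash
python3 - <<'E'
from h import *
import cv2
s=sense(); print(s["clock"],s["tool_pos"],s["tool_rot"],s["joint_positions"].round(2),s["ft_force"].round(2))
cv2.imwrite("pics/w2.png",cv2.resize(camera("wrist")[:,:,::-1],(800,600),interpolation=cv2.INTER_CUBIC))
E
```

```text
7.875 [0.50882829 0.3578025  0.27224009] [7.07053816e-01 7.07159729e-01 3.40935726e-05 1.36854695e-04] [ 0.54  0.45  1.4  -0.    1.29  0.54] [ 0.7   0.07 -0.24]
```

View pics/w2.png

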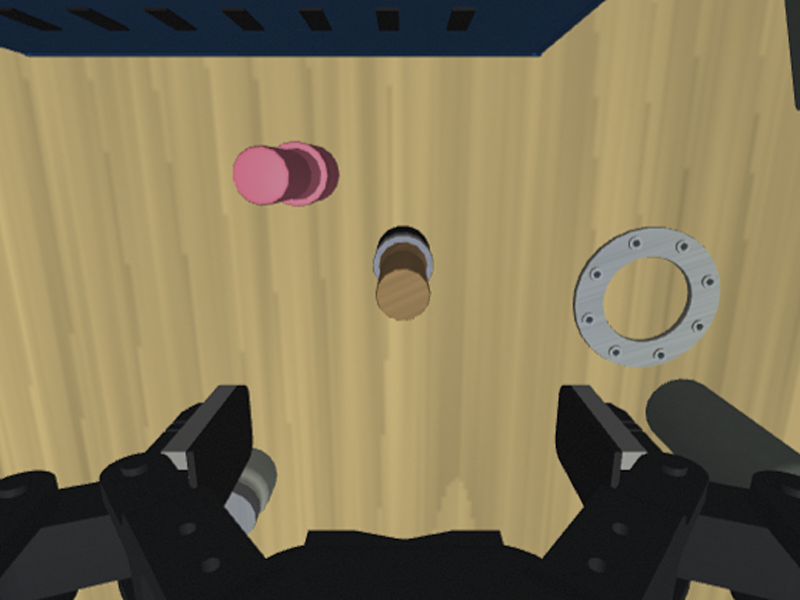

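The brush's handle top is centred at (403,294), between the open fingers, and the pink brush is well clear at (261,175).

```bash
python3 - <<'E'
from h import *
s=sense();S=800/560
for n,u,v,z in[("brush",403,294,.15),("L",376,294,.15),("R",430.5,294,.15),("pink",261,175,.15),("castingc?",403,240,.044)]: print(n,hit("wrist",u/S,v/S,z,s).round(4), s["tool_pos"].round(4))
E
```

```text
brush [0.5089 0.3595 0.15  ] [0.5091 0.3573 0.2721]
L [0.4945 0.3595 0.15  ] [0.5091 0.3573 0.2721]
R [0.5236 0.3594 0.15  ] [0.5091 0.3573 0.2721]
pink [0.4375 0.4211 0.15  ] [0.5091 0.3573 0.2721]
castingc? [0.5089 0.3741 0.044 ] [0.5091 0.3573 0.2721]
```

Request:
move_arm:
  moves:
    - [1, 2, 0, 0, 0, 0, 0]
    - [1, 0, 0, 40, 0, 0, 0]
    - [1, 0, 0, 40, 0, 0, 0]
    - [1, 0, 0, 40, 0, 0, 0]
    - [1, 0, 0, 35, 0, 0, 0]
    - [1, 0, 0, 17, 0, 0, 0]
    - [1, 0, 0, 0, 0, 0, 0]
    - [1, 0, 0, 0, 0, 0, 0]
    - [0.3, 0, 0, 0, 0, 0, 0]
    - [0, 0, 0, 0, 0, 0, 0]
    - [0, 0, 0, 0, 0, 0, 0]
    - [0, 0, 0, 0, 0, 0, 0]
    - [0, 0, 0, 0, 0, 0, 0]
    - [0, 0, 0, 0, 0, 0, 0]
    - [0, 0, 0, 0, 0, 0, 0]

```text
clock: 9.8
tool_pos: [0.5088, 0.3603, 0.1001]
tool_rot: [0.707, 0.707, 0.0, -0.0]
ft_force: [-2.0, -0.1, 4.6]
finger_gap: 0.0288
grip_force: 59.0
```

Request:
move_arm:
  moves:
    - [0, 0, 0, -10, 0, 0, 0]
    - [0, 0, 0, -30, 0, 0, 0]
    - [0, 0, 0, -40, 0, 0, 0]
    - [0, 0, 0, -30, 0, 0, 0]
    - [0, -30, 0, 0, 0, 0, 0]
    - [0, -48, 0, 0, 0, 0, 0]
    - [0, -48, 0, 0, 0, 0, 0]
    - [0, -48, 0, 0, 0, 0, 0]
    - [0, -48, 0, 0, 0, 0, 0]
    - [0, -48, 0, 0, 0, 0, 0]
    - [0, -48, 0, 0, 0, 0, 0]
    - [0, -48, 1, 0, 0, 0, 0]
    - [0, -35, 1, 0, 0, 0, 0]
    - [0, -20, 0, 0, 0, 0, 0]
    - [0, 0, 0, 0, 0, 0, 0]
    - [0, 0, 0, 0, 0, 0, 0]

```text
clock: 11.8
tool_pos: [0.5106, -0.0604, 0.2097]
tool_rot: [0.707, 0.707, 0.0, -0.0]
ft_force: [0.2, -1.0, -1.2]
finger_gap: 0.0285
grip_force: 59.5
```

```bash
python3 - <<'E'
from h import *
import cv2
s=sense(); print(s["clock"],s["tool_pos"],s["tool_rot"],s["finger_gap"],s["ft_force"].round(2))
a=camera("scene")[130:350,160:400,::-1]; b=camera("wrist")[:,:,::-1]
cv2.imwrite("pics/p1.png",np.hstack([cv2.resize(a,(400,367)),cv2.resize(b,(400,367))]))
E
```

```text
11.8 [ 0.51063284 -0.06035569  0.20970876] [ 7.07148725e-01  7.07064829e-01  5.36966747e-05 -6.77202520e-05] 0.02848831164132088 [ 0.24 -1.   -1.23]
```

View pics/p1.png

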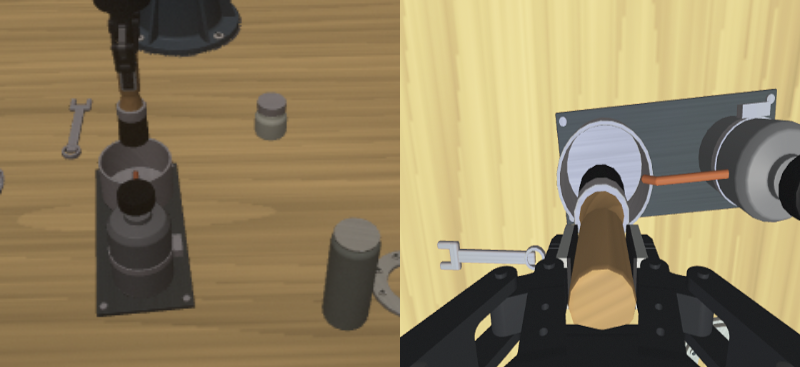

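The brush hangs upright over the pot, with the bristles centred inside the rim and clear of the pipe end.

Request:
move_arm:
  moves:
    - [0, 0, 0, 20, 0, 0, 0]
    - [0, 0, 0, 25, 0, 0, 0]
    - [0, 0, 0, 20, 0, 0, 0]
    - [0, 0, 0, 15, 0, 0, 0]
    - [0, 0, 0, 8, 0, 0, 0]
    - [0, 0, 0, 4, 0, 0, 0]
    - [0, 0, 0, 2, 0, 0, 0]
    - [0, 0, 0, 0, 0, 0, 0]
    - [0, 0, 0, 0, 0, 0, 0]

```text
clock: 13.02
tool_pos: [0.5109, -0.0609, 0.1159]
tool_rot: [0.707, 0.707, 0.0, 0.0]
ft_force: [-0.4, -1.0, -1.6]
finger_gap: 0.0287
grip_force: 59.5
```

Request:
move_arm:
  moves:
    - [0, 0, 0, 0, 0, 0, 0]
    - [0, 0, 0, -15, 0, 0, 0]
    - [0, 0, 0, -30, 0, 0, 0]
    - [0, 0, 0, -30, 0, 0, 0]
    - [0, 0, 0, -20, 0, 0, 0]
    - [0, -30, -3, 0, 0, 0, 0]
    - [0, -50, -5, 0, 0, 0, 0]
    - [0, -50, -5, 0, 0, 0, 0]
    - [0, -50, -5, 0, 0, 0, 0]
    - [0, -50, -3, 0, 0, 0, 0]
    - [0, -30, 0, 0, 0, 0, 0]
    - [0, -14, 0, 0, 0, 0, 0]
    - [0, 0, 0, 0, 0, 0, 0]
    - [0, 0, 0, 0, 0, 0, 0]

```text
clock: 14.78
tool_pos: [0.4898, -0.3337, 0.2108]
tool_rot: [0.707, 0.707, 0.0, -0.0]
ft_force: [0.8, 0.3, -1.6]
finger_gap: 0.0289
grip_force: 59.5
```

```bash
python3 - <<'E'
from h import *
import cv2
s=sense(); print(s["clock"],s["tool_pos"],s["tool_rot"],s["finger_gap"],s["ft_force"].round(2))
cv2.imwrite("pics/d1.png",cv2.resize(camera("wrist")[:,:,::-1],(800,600),interpolation=cv2.INTER_CUBIC))
E
```

```text
14.775 [ 0.48980682 -0.33374292  0.21082421] [ 7.06880208e-01  7.07333264e-01  1.03819727e-04 -1.20111897e-04] 0.02889782570906468 [ 0.77  0.29 -1.58]
```

View pics/d1.png

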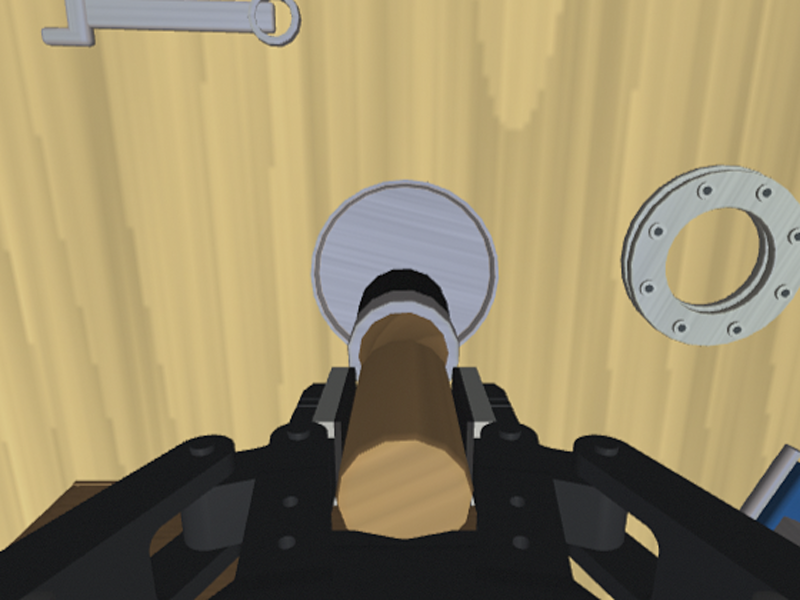

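The dish rim spans columns 312–497 (widest near row 270), and its top edge is at (404,180). The brush is upright above it.

```bash
python3 - <<'E'
from h import *
s=sense();S=800/560
for n,u,v in[("L",312,270),("R",497,270),("T",404,180)]: print(n,hit("wrist",u/S,v/S,.01,s).round(4))
E
```

```text
L [ 0.4272 -0.3338  0.01  ]
R [ 0.554  -0.3337  0.01  ]
T [ 0.4902 -0.2739  0.01  ]
```

Request:
move_arm:
  moves:
    - [0, -3.5, 0.7, 10, 0, 0, 0]
    - [0, 0, 0, 30, 0, 0, 0]
    - [0, 0, 0, 30, 0, 0, 0]
    - [0, 0, 0, 20, 0, 0, 0]
    - [0, 0, 0, 10, 0, 0, 0]
    - [0, 0, 0, 4, 0, 0, 0]
    - [0, 0, 0, 1.5, 0, 0, 0]
    - [0, 0, 0, 1, 0, 0, 0]
    - [0, 0, 0, 0.5, 0, 0, 0]
    - [0, 0, 0, 0, 0, 0, 0]

```text
clock: 16.08
tool_pos: [0.4904, -0.3384, 0.1038]
tool_rot: [0.707, 0.707, 0.0, 0.0]
ft_force: [0.7, 0.0, -1.2]
finger_gap: 0.0289
grip_force: 59.5
```

Request:
move_arm:
  moves:
    - [0, 0, 0, 0.4, 0, 0, 0]
    - [0, 0, 0, 0.3, 0, 0, 0]
    - [0, 0, 0, 0, 0, 0, 0]
    - [0, 0, 0, 0, 0, 0, 0]

```text
clock: 16.58
tool_pos: [0.4904, -0.3385, 0.1031]
tool_rot: [0.707, 0.707, -0.0, 0.0]
ft_force: [-0.5, 1.5, 3.3]
finger_gap: 0.0286
grip_force: 59.6
```

Request:
move_arm:
  moves:
    - [0.4, 0, 0, 0, 0, 0, 0]
    - [0.5, 0, 0, 0, 0, 0, 0]
    - [0.7, 0, 0, 0, 0, 0, 0]
    - [1, 0, 0, 0, 0, 0, 0]
    - [1, 0, 0, 0, 0, 0, 0]
    - [1, 0, 0, 0, 0, 0, 0]
    - [1, 0, 0, 0, 0, 0, 0]
    - [1, 0, 0, -10, 0, 0, 0]
    - [1, 0, 0, -30, 0, 0, 0]
    - [1, 0, 0, -40, 0, 0, 0]
    - [1, 0, 0, -40, 0, 0, 0]
    - [1, 0, 0, -30, 0, 0, 0]
    - [1, 0, 0, 0, 0, 0, 0]
    - [1, 0, 0, 0, 0, 0, 0]

```text
clock: 18.32
tool_pos: [0.4901, -0.3381, 0.2525]
tool_rot: [0.707, 0.707, -0.0, -0.0]
ft_force: [0.3, -0.1, -0.7]
finger_gap: 0.0855
grip_force: 0.0
```

```bash
python3 - <<'E'
from h import *
import cv2
a=camera("scene")[130:350,60:440,::-1]; b=camera("wrist")[:,:,::-1]
cv2.imwrite("pics/e1.png",np.hstack([cv2.resize(a,(500,290)),cv2.resize(b,(300,290))]))
E
```

```text
(no output)
```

View pics/e1.png

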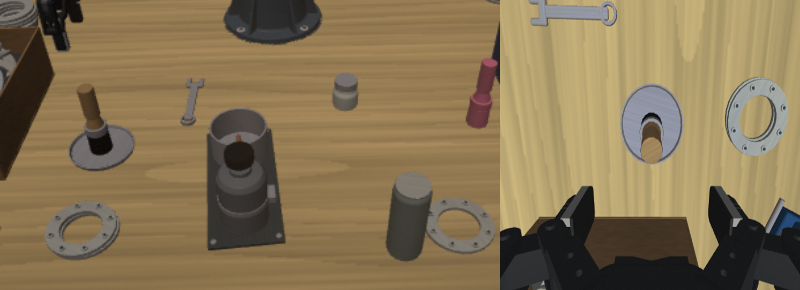

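The brush stands upright in the middle of the dish at (98,145), the cap is back up, and nothing else has moved.

```bash
python3 -c "
from rig import *
print(job_done())"
```

```text
the job is handed in; nothing more can be done
None
```

The job is done and handed in at about 18 s: I pressed the pump cap to its stop and let it come back up, dipped the brush to about 4 mm above the pot floor, and set it down upright in the middle of the drip dish.

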